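# Lean a drying column into its stand and lock the keeper

### The job

Put the drying column back into its stand. Stand it upright on the worktop first, foot down, and let go, so that you can take it again from above by its eight-sided head; then lean it foot first into the stand's cup and straighten it, so that the foot sits on the bottom of the cup and the narrow neck swings into the open fork. Last, swing the keeper fully closed across the neck, leaving the column upright and the bottle, timer and hand meter where they are.

Things in the scene. Friction and masses are not known exactly. Their poses are not given: they have to be found in the camera images.
- column_center (a point): Middle of the loose drying column, half-way along its axis: 175 mm long, about 0.28 kg. Its z axis runs from foot to head. At the start it lies on the worktop, axis 20 mm up, head towards the robot's right. Glass body with white filling 38 mm across, from 26 to 98 mm above the foot face, with a 40 mm ring at its top. Balances 72 mm from the foot face.
- column_foot (a point): Centre of the flat face of the column's foot (same axes as column_center). The foot is round aluminium, 40 mm across and 26 mm long; its flat face is 35 mm across and the column stands on it.
- column_head (a point): Middle of the column's eight-sided aluminium head, 147.5 mm from the foot face (same axes as column_center). The head reaches from 130 to 165 mm, 40 mm across flats; flats face its x and y axes and the diagonals. Above it a hose spigot 16 mm across, up to 175 mm. Below it, from 98 to 130 mm, is the narrow neck, 26 mm across.
- socket_mouth (a point): Centre of the cup's mouth in the fixed column stand, 38 mm above the worktop. Axes: z up, -x the stand's open front (towards the robot), y to the left. The cup is a round bore 46 mm across, walls 7 mm, 28 mm deep (floor 10 mm above the worktop), widening to 56 mm over its top 8 mm. Grey base plate 114 x 120 x 10 mm; a 16 mm post stands 47 mm behind the axis, up to 133 mm high.
- fork_middle (a point): Point on the cup's axis in the middle of the fork, 126 mm above the worktop (axes as socket_mouth). The fork is 8 mm thick, its slot 30 mm wide and open to the front; slot end 15 mm behind the axis, flared tips 17 mm in front; 50 mm wide, with a hinge ear on the left reaching 25 mm forward. Only the neck fits the slot: foot, body and head do not pass, from above or from the front.
- keeper (a joint): Angle of the keeper, a level steel bar 7 mm thick at fork height on an upright hinge 21 mm in front of and 30 mm to the left of fork_middle. 0 = closed, straight across the slot's front towards the right (-y); it opens forwards and on to the left, up to 2.6 rad (1.57 = straight to the front). Starts open (over 1.9); light friction holds it, about 1 N at the post moves it.
- keeper_post (a point): Upright post at the free end of the keeper, 78 mm from the hinge, 10 to 12 mm thick, black at the top: this point is 148 mm above the worktop, the post stands up from 130 to 161 mm. Push it sideways to swing the keeper.
- bottle: Amber bottle, 58 mm wide, 125 mm high, standing on the worktop; leave it. Origin at the centre of its underside.
- timer: Small white timer, 58 x 62 x 16 mm, lying on the worktop; leave it. Origin at the centre of its underside.
- meter: Grey hand-held meter, 58 x 128 x 30 mm, lying on the worktop; leave it. Origin at the centre of its underside.

How it is judged:
On the way, in this order (a step that is already met when the one before it is completed fails the run):
1. the column stands upright and released on the worktop, foot down, clear of the stand (angle between column_center's own z axis and vertical below 0.08 rad and height (world z) of column_foot below 0.006 m and horizontal distance between column_foot and socket_mouth above 0.07 m and contact force between the fingers and column below 0.05 N), for 0.3 s.
2. the foot is in the cup, at least 4 mm below its mouth, while the column leans (angle between column_center's own z axis and vertical above 0.14 rad and z of column_foot in the frame of socket_mouth below -0.004 m and horizontal distance between column_foot and socket_mouth below 0.018 m), for 0.1 s.
3. the column is straight, its foot on the cup floor and its neck in the fork, the keeper still open (angle between column_center's own z axis and vertical below 0.09 rad and z of column_foot in the frame of socket_mouth below -0.024 m and horizontal distance between column_foot and socket_mouth below 0.008 m and value of joint keeper above 0.5 rad), for 0.2 s.
At the end, for the whole second after the job is handed in: The column stands in the stand: foot on the cup floor (within 3 mm) and within 8 mm of the cup's axis, upright within 0.08 rad with its neck in the fork, at rest; the keeper is closed to within 0.1 rad (angle between column_center's own z axis and vertical below 0.08 rad and z of column_foot in the frame of socket_mouth below -0.025 m and horizontal distance between column_foot and socket_mouth below 0.008 m and value of joint keeper below 0.1 rad and linear speed of column below 0.02 m/s); the robot touches nothing.
It fails at once if the bottle, timer or hand meter are pushed more than 30 mm (distance of any of bottle, timer, meter from where it was at the start of the episode above 0.03 m).
It also fails if it takes over 72 s, if anything falls off the work surface, if the arm or the gripper's body presses on something with over 40 N, if the wrist force passes 120 N, or if a joint passes its speed limit or range.

### The arm

A 7-joint arm with a two-finger parallel gripper is mounted at the origin on a cart in front of the work surface, level with it; the furniture and walls round the work are solid. World frame = base frame: x ahead of the robot, y to its left, z up, the work surface at z = 0. Lengths are in m, angles in rad, forces in N, time in s.
With the tool pointing down it reaches from about 0.4 to 0.85 m from the base axis. Payload 10.4 kg.
Tool frame: the origin (TCP) lies at the very end of the fingers, on their centre line; the grasp point (between the pads) lies 19 mm behind it; z points along the fingers, y is the line along which they close (so a half turn about z gives the same grasp; the last joint's range is limited). The gripper opens to 87 mm and grips with 3 to 60 N. Pads are 19 mm wide; open, the fingers measure 117 mm over their backs; the gripper's body (75 mm by 190 mm) begins 51 mm behind the grasp point.
Start: joints at [1.127, 0.332, -0.065, 1.46, 0.022, 1.35, -0.088], TCP at [0.255, -0.57, 0.223] pointing down, gripper open.
Joint ranges: [-2.6, 2.6], [-0.5, 2.12], [-1.47, 1.34], [0.16, 2.42], [-1.27, 4.41], [0.06, 2.06], [-2.6, 2.6]. Speed limits (rad/s): [2.22, 2.22, 2.79, 2.79, 3.14, 3.14, 3.14].

### API

Orientations are given as a unit quaternion [x, y, z, w].
In Python, from bench import * gives the robot as it stands.
- The arm moves only by the tool step_arm, never from a script. Its arguments are lists of equal length, an entry for each row: "delta_pos": the shift along the world's x, y, z in units of 25 mm (1.0 is 25 mm), a list of three; "turn": the turn about the world's z in units of 0.12 rad (1.0 is 0.12 rad). In form: {"delta_pos": [[tx, ty, tz], ...], "turn": [turn, ...]}. A call has 1 to 12 rows; each row shifts and turns the commanded pose from where the row before left it; what a row does not reach is not made up. A row lasts 1/10 s, in which the tool goes at most 50 mm and 8.59 degrees, less where a joint would pass 70% of its speed; a pose out of reach is approached as far as the arm can. A call with a number of a shift or a turn outside -1 to 1 is refused whole. A call with a gripper value outside its range is refused whole. "grip" is the closure, from 0 (fully open) to 1 (shut), set as the call begins (left out, the last holds). The fingers move at their own pace and stop on an object; "newtons" is the grip in N (left out, the last holds). Time passes only in rows, so rows that do not move let the fingers close. It gives the time, the measured TCP pose, the force, the opening and the grip force at its end, in the units of the state.
- read_state(): the state, without advancing time (a new reading comes with each control period).
- camera(name): name is "scene" or "top" or "wrist"; returns a dict with "image" (400x640x3 uint8, red, green, blue), "z_map" (400x640 float32, m along the optical axis (not along the pixel's ray), 0 where there is no reading), "mtx" (3x3 intrinsics, pixels), "view" (4x4, takes a point from world to camera coordinates). Camera axes: x right, y up, looking along -z (the intrinsics and any distortion apply to the point x, -y, -z); pixel columns grow to the right and rows downward; lengths in m; the calibration is good to about 2 mm. A picture is of the moment at which its call begins.
- close_job(): hands the job in; it is judged then, once.
The state is a dict: "time": time; "joint_positions": joint angles; "joint_vel": joint speeds; "joint_torque": joint torques, N m; "ee_pos": TCP position; "eef_rot": TCP orientation; "ft_force": force on the tool from outside, world axes, zero at the start; "torque": the same for the moment, N m; "width": finger opening in m; "grip_force": force on a finger pad.
Only numpy, scipy, OpenCV 4.12 (cv2) and the standard library are available. Lean on these libraries where they do the work, as an engineer would, in place of code of your own. Each camera call takes 0.05 s, during which the arm holds its last target. There are 200 camera calls.

## Working session

There is one attempt and no reset: what is moved stays moved. The work goes in short steps, Python scripts to look and compute and a tool call to move; the robot and the scene stay as the last step left them, time stands still between calls to the robot, and variables do not carry over. Pictures are saved under pics/ and viewed, at most 12 in all, crops included, and the job is handed in when it is done.

Besides the shell and the picture viewer there is one more tool, called after "Request:" as name(argument=value, ...) on one line, values as JSON. step_arm: Moves the arm, as the interface text tells. Shifts and turns lie within -1 to 1; 1 stands for 25 mm of shift or 0.12 rad of turn. Its arguments: {"type":"object","properties":{"delta_pos":{"type":"array"},"turn":{"type":"array"},"grip":{"type":"number"},"newtons":{"type":"number"}},"required":["delta_pos","turn"]}

```bash
mkdir -p pics
cat > h.py <<'E'
from bench import *
import numpy as np, cv2
def snap(n,f=None):
    c=camera(n)
    if f: cv2.imwrite(f'pics/{f}.png',c['image'][:,:,::-1])
    return c
def world(c,mask=None):
    z=c['z_map'];h,w=z.shape;v,u=np.mgrid[0:h,0:w];K=c['mtx']
    P=np.stack([(u-K[0,2])/K[0,0]*z,-(v-K[1,2])/K[1,1]*z,-z,np.ones_like(z)],-1)
    W=P@np.linalg.inv(c['view']).T
    return W[...,:3]
E
python3 - <<'E'
from h import *
a=snap('top');b=snap('scene')
im=np.hstack([a['image'],b['image']])
np.savez('a.npz',**a);np.savez('b.npz',**b)
cv2.imwrite('pics/a.png',a['image'][:,:,::-1]);cv2.imwrite('pics/b.png',b['image'][:,:,::-1])
s=read_state();print({k:np.round(v,3) for k,v in s.items()})
for c in(a,b):print(c['mtx'].round(1),np.linalg.inv(c['view']).round(3))
E
```

```text
{'time': np.float64(0.1), 'joint_positions': array([ 1.127,  0.333, -0.065,  1.461,  0.022,  1.35 , -0.089]), 'joint_vel': array([ 0.001, -0.002, -0.001, -0.003,  0.   , -0.   ,  0.   ]), 'joint_torque': array([-0.0000e+00, -6.2455e+01,  2.4000e-02, -3.9072e+01, -6.1000e-02,
        3.7000e-02,  0.0000e+00]), 'ee_pos': array([ 0.255, -0.57 ,  0.222]), 'eef_rot': array([ 0.978,  0.209, -0.   , -0.001]), 'ft_force': array([-0.37, -0.45,  0.16]), 'torque': array([ 0.069, -0.012, -0.013]), 'grip_force': np.float64(0.0), 'width': np.float64(0.087)}
[[441.3   0.  326.3]
 [  0.  441.3 196.2]
 [  0.    0.    1. ]] [[ 0.026  0.983 -0.181  0.23 ]
 [-0.999  0.03   0.015 -0.069]
 [ 0.021  0.181  0.983  1.55 ]
 [ 0.     0.     0.     1.   ]]
[[503.1   0.  314. ]
 [  0.  503.1 201.3]
 [  0.    0.    1. ]] [[ 0.139  0.803 -0.58  -0.604]
 [-0.99   0.116 -0.077 -0.237]
 [ 0.006  0.585  0.811  1.617]
 [ 0.     0.     0.     1.   ]]
```

View pics/a.png

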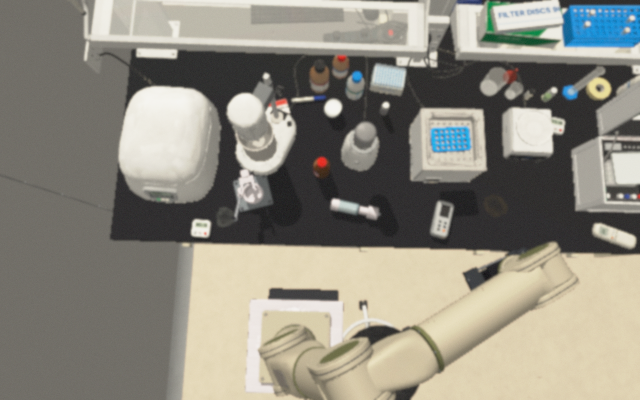

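View pics/b.png

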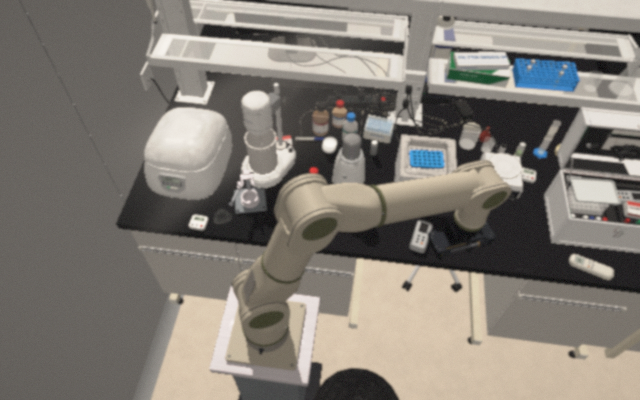

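Top view: the column lies at about (355,209) px with its head at the right. The stand is at (252,190), the bottle at (321,166), the timer at (200,228) and the meter at (441,219). Next I turn these into positions and look at an enlarged crop.

Run:
```python
from h import *
a=dict(np.load('a.npz'));W=world(a)
cr=a['image'][150:245,190:390,::-1]
cv2.imwrite('pics/c.png',cv2.resize(cr,None,fx=4,fy=4,interpolation=cv2.INTER_CUBIC))
# column: points above table in region
def blob(u0,u1,v0,v1,zmin,zmax):
    P=W[v0:v1,u0:u1].reshape(-1,3);return P[(P[:,2]>zmin)&(P[:,2]<zmax)]
print('table z',np.median(W[215:235,270:310,2]))
for n,b in dict(col=(325,390,192,226,.015,.06),bottle=(305,335,150,185,.02,.2),timer=(188,214,215,242,.008,.1),meter=(428,456,196,242,.01,.1),stand=(225,280,160,215,.004,.3)).items():
    P=blob(*b);print(n,len(P),P.mean(0).round(3),P.min(0).round(3),P.max(0).round(3))
    if n=='col':
        q=P[:,:2].astype(np.float32);r=cv2.minAreaRect(q);print(r)
        d=np.linalg.svd(q-q.mean(0))[2][0];print(d)
for z0,z1 in((.004,.015),(.03,.045),(.118,.134),(.135,.17)):
    P=blob(225,280,160,215,z0,z1);print(z0,len(P),P.mean(0).round(3),P.min(0).round(3),P.max(0).round(3)) if len(P) else 0
```

```text
table z -0.0008227166031713473
col 501 [ 0.468 -0.192  0.034] [ 0.436 -0.284  0.015] [ 0.501 -0.11   0.049]
((0.46956130862236023, -0.19726476073265076), (0.1750933676958084, 0.04007130488753319), 78.98599243164062)
[0.18357794 0.98300517]
bottle 263 [ 0.599 -0.073  0.088] [ 0.58  -0.1    0.022] [ 0.632 -0.047  0.135]
timer 277 [0.386 0.339 0.013] [0.357 0.309 0.008] [0.423 0.378 0.026]
meter 607 [ 0.442 -0.5    0.026] [ 0.367 -0.544  0.01 ] [ 0.522 -0.463  0.038]
stand 1759 [0.542 0.16  0.041] [0.425 0.071 0.004] [0.637 0.273 0.144]
0.004 770 [0.518 0.162 0.009] [0.442 0.071 0.004] [0.637 0.273 0.015]
0.03 347 [0.578 0.152 0.039] [0.484 0.077 0.03 ] [0.633 0.219 0.045]
0.118 258 [0.521 0.177 0.129] [0.425 0.139 0.12 ] [0.575 0.203 0.134]
0.135 29 [0.522 0.182 0.137] [0.483 0.149 0.135] [0.57  0.196 0.144]
```

View pics/c.png

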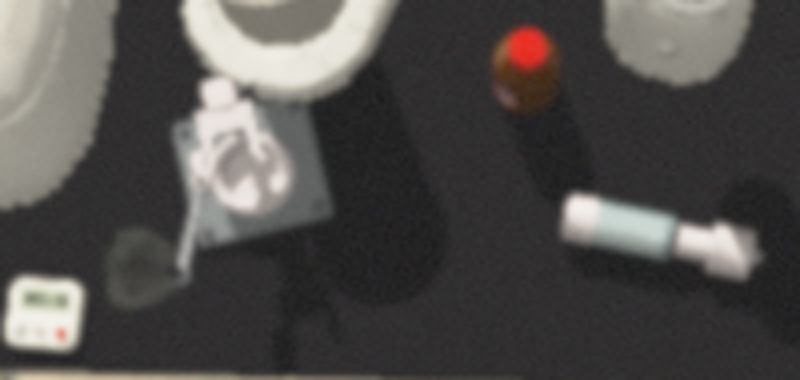

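The column fits the expected 175 x 40 mm: centre (0.470,-0.197), head at about (0.458,-0.256). I'm moving above the head and turning so the fingers close across its axis.

Request:
step_arm(delta_pos=[[0.68,1,0],[0.68,1,0],[0.68,1,0],[0.68,1,0],[0.68,1,0],[0.68,1,0],[0.68,1,0],[0.68,1,0],[0.68,1,0],[0.68,1,0],[0.68,1,0],[0.68,1,0]], turn=[0.67,0.67,0.67,0.67,0.67,0.67,0.67,0.67,0.67,0.67,0.67,0.67], grip=0)

```text
time: 1.3
ee_pos: [0.4606, -0.2683, 0.2226]
eef_rot: [0.767, 0.641, 0.0, 0.0]
ft_force: [0.9, 0.1, -0.7]
width: 0.0868
grip_force: 0.0
```

Request:
step_arm(delta_pos=[[0,0.5,0],[0,0,0]], turn=[0,0])

```text
time: 1.5
ee_pos: [0.4601, -0.2556, 0.2226]
eef_rot: [0.768, 0.64, 0.0, -0.0]
ft_force: [-0.0, 0.6, 0.4]
width: 0.0872
grip_force: 0.0
```

Run:
```python
from h import *
from scipy.spatial.transform import Rotation as R
a=snap('wrist','d');W=world(a);t=snap('top')
s=read_state();print(s['time'],s['ee_pos'].round(4),R.from_quat(s['eef_rot']).as_matrix().round(3))
P=W.reshape(-1,3)
m=(P[:,2]>.012)&(P[:,2]<.06)&(abs(P[:,0]-.47)<.09)&(abs(P[:,1]+.197)<.12)&(a['z_map'].ravel()>.05)
q=P[m];r=cv2.minAreaRect(q[:,:2].astype(np.float32));print(len(q),r,q.max(0))
```

```text
1.6 [ 0.4589 -0.2587  0.2226] [[ 0.185  0.983 -0.   ]
 [ 0.983 -0.185 -0.001]
 [-0.001 -0.    -1.   ]]
4550 ((0.4675934314727783, -0.19505441188812256), (0.17537210881710052, 0.03946520388126373), 79.1378173828125) [ 0.50147757 -0.106665    0.04245803]
```

View pics/d.png

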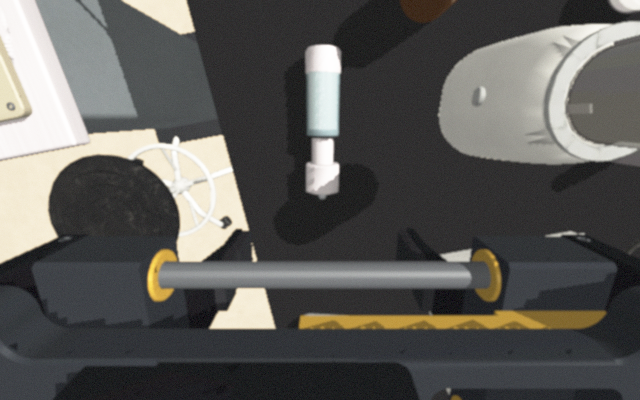

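The wrist view shows the column upright in the image, head at (322,180) px, between the fingers and aligned with them. Now I descend and grip.

Request:
step_arm(delta_pos=[[0,0.1,-1],[0,0,-1],[0,0,-1],[0,0,-1],[0,0,-1],[0,0,-1],[0,0,-1],[0,0,-1],[0,0,-0.5],[0,0,-0.2],[0,0,0]], turn=[0,0,0,0,0,0,0,0,0,0,0])

```text
time: 2.7
ee_pos: [0.4591, -0.2561, 0.0051]
eef_rot: [0.77, 0.638, -0.0, -0.0]
ft_force: [0.0, 0.6, -0.1]
width: 0.0871
grip_force: 0.0
```

Request:
step_arm(delta_pos=[[0,0,0],[0,0,0],[0,0,0],[0,0,0],[0,0,0],[0,0,0],[0,0,0],[0,0,0]], turn=[0,0,0,0,0,0,0,0], grip=1, newtons=15)

```text
time: 3.5
ee_pos: [0.4592, -0.2555, 0.0051]
eef_rot: [0.769, 0.639, -0.0, -0.0]
ft_force: [-1.1, 1.1, 0.9]
width: 0.0399
grip_force: 15.0
```

Gripped across the flats (39.9 mm). With a light grip I swing the head up in an arc around the foot.

Request:
step_arm(delta_pos=[[0.02,0.11,0.51],[0.02,0.11,0.51],[0.04,0.19,0.48],[0.04,0.19,0.48],[0.05,0.27,0.44],[0.05,0.27,0.44],[0.065,0.34,0.39],[0.065,0.34,0.39],[0.08,0.4,0.32],[0.08,0.4,0.32],[0.085,0.45,0.24],[0.085,0.45,0.24]], turn=[0,0,0,0,0,0,0,0,0,0,0,0], newtons=8)

```text
time: 4.7
ee_pos: [0.4764, -0.1664, 0.1245]
eef_rot: [0.769, 0.639, 0.0, -0.0]
ft_force: [0.0, -0.1, -3.2]
width: 0.0401
grip_force: 8.0
```

Run:
```python
from h import *
a=snap('scene');b=snap('top');w=snap('wrist')
ims=[cv2.resize(c['image'][v0:v0+150,u0:u0+240],None,fx=1.6,fy=1.6) for c,u0,v0 in((a,230,110),(b,240,120))]+[cv2.resize(w['image'],(384,240))]
cv2.imwrite('pics/e.png',np.vstack(ims[:2]+ims[2:])[:,:,::-1][:600] if 0 else np.hstack([np.vstack(ims[:2]),np.vstack([ims[2],0*ims[2]])])[:,:,::-1])
```

```text
(no output)
```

View pics/e.png

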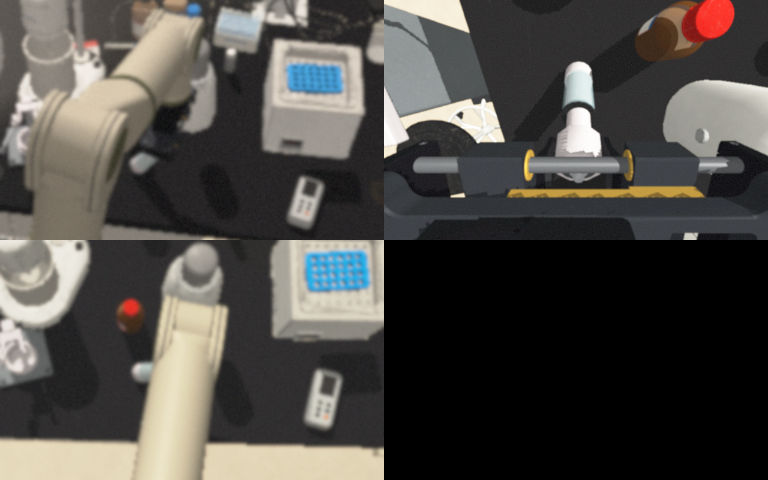

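The wrist view shows the column hanging between the fingers, still leaning, with its foot at the top of that panel near (578,68). I'll measure the lean from depth.

```bash
cat >> h.py <<'E'
def tilt():
    "column axis from wrist depth: points near TCP xy, below the fingers"
    w=camera('wrist');W=world(w);s=read_state();e=s['ee_pos']
    d=W-e; hsv=cv2.cvtColor(w['image'],cv2.COLOR_RGB2HSV)
    m=(w['z_map']>.05)&(np.hypot(d[...,0],d[...,1])<.17)&(W[...,2]>.006)&(d[...,2]<.06)&(hsv[...,2]>110)&(hsv[...,1]<90)
    n,l,st,c=cv2.connectedComponentsWithStats(m.astype(np.uint8))
    v=sorted(range(1,n),key=lambda i:-st[i,4])[:3]
    for i in v:
        P=W[l==i];print(st[i],P.min(0).round(3),P.max(0).round(3))
        for z in np.arange(0,.2,.02):
            q=P[abs(P[:,2]-z)<.01]
            if len(q)>10:print(round(z,2),len(q),np.median(q,0).round(4))
    print('tcp',e.round(4),s['time']);return w,W,m
E
python3 -c "
from h import *
tilt()"
```

```text
[  465   143   175   118 14537] [ 0.609 -0.235  0.009] [ 0.646 -0.145  0.155]
0.0 12 [ 0.6176 -0.1796  0.0097]
0.02 998 [ 0.6175 -0.1754  0.022 ]
0.04 1383 [ 0.6185 -0.1742  0.0405]
0.06 1700 [ 0.6197 -0.1744  0.0607]
0.08 2146 [ 0.6213 -0.1747  0.0804]
0.1 2781 [ 0.6224 -0.1761  0.1011]
0.12 2825 [ 0.629  -0.1696  0.1193]
0.14 2498 [ 0.6325 -0.1728  0.1392]
0.16 194 [ 0.6315 -0.1837  0.1514]
[ 286  178   77   83 4628] [ 0.457 -0.166  0.089] [ 0.499 -0.13   0.164]
0.1 501 [ 0.4832 -0.1353  0.1045]
0.12 596 [ 0.4806 -0.1409  0.1161]
0.14 2057 [ 0.4799 -0.1475  0.1418]
0.16 1470 [ 0.4781 -0.1537  0.156 ]
[ 300  101   51   81 3003] [ 0.467 -0.137  0.015] [ 0.507 -0.081  0.104]
0.02 279 [ 0.4918 -0.0858  0.0248]
0.04 668 [ 0.4895 -0.0952  0.0399]
0.06 689 [ 0.488  -0.1057  0.0604]
0.08 857 [ 0.4861 -0.1162  0.0807]
0.1 510 [ 0.4846 -0.1233  0.0951]
tcp [ 0.4765 -0.1672  0.124 ] 4.9
```

The lean is about 0.48 rad and the foot edge is almost at the table, as planned. I'm continuing the arc to vertical with a lighter grip.

Request:
step_arm(delta_pos=[[0,0,-0.2],[0.09,0.485,0.16],[0.09,0.485,0.16],[0.095,0.5,0.06],[0.095,0.5,0.06],[0.1,0.5,-0.02],[0.1,0.5,-0.02],[0,0,0]], turn=[0,0,0,0,0,0,0,0], newtons=5)

```text
time: 5.7
ee_pos: [0.4909, -0.0908, 0.129]
eef_rot: [0.768, 0.64, 0.0, -0.0]
ft_force: [0.1, 0.9, 1.3]
width: 0.04
grip_force: 5.0
```

```bash
python3 -c "
from h import *
tilt()"
```

```text
[ 282  210   85   51 2563] [ 0.472 -0.094  0.097] [ 0.512 -0.068  0.168]
0.1 110 [ 0.4936 -0.0789  0.1015]
0.14 646 [ 0.4948 -0.0713  0.1422]
0.16 1807 [ 0.4934 -0.0734  0.1645]
[ 468  216   85   45 1394] [ 0.627 -0.159  0.01 ] [ 0.653 -0.142  0.095]
0.02 322 [ 0.6399 -0.1481  0.0209]
0.04 321 [ 0.6439 -0.1472  0.04  ]
0.06 361 [ 0.6442 -0.1483  0.0606]
0.08 360 [ 0.6452 -0.1497  0.0789]
0.1 29 [ 0.6494 -0.1487  0.0915]
[303 178  44  33 862] [ 0.471 -0.096  0.006] [ 0.508 -0.071  0.099]
0.0 19 [ 0.4939 -0.0753  0.008 ]
0.02 171 [ 0.493  -0.0766  0.0239]
0.04 164 [ 0.4917 -0.0759  0.0407]
0.06 193 [ 0.4931 -0.0753  0.0607]
0.08 244 [ 0.4932 -0.0745  0.0802]
0.1 71 [ 0.4953 -0.0736  0.0962]
tcp [ 0.4907 -0.0921  0.1289] 5.75
```

Nearly vertical, with the foot on the table (the load now acts upward). Releasing.

Request:
step_arm(delta_pos=[[0,0,0],[0,0,0],[0,0,0],[0,0,0],[0,0,0],[0,0,0],[0,0,0],[0,0,0],[0,0,0]], turn=[0,0,0,0,0,0,0,0,0], grip=0.3)

```text
time: 6.65
ee_pos: [0.4906, -0.0932, 0.1291]
eef_rot: [0.769, 0.639, 0.0, 0.0]
ft_force: [1.4, 0.7, -0.5]
width: 0.0608
grip_force: 0.0
```

Run:
```python
from h import *
w,W,m=tilt()
cv2.imwrite('pics/f.png',w['image'][:,:,::-1])
# stand geometry from initial top view (arm clear)
a=dict(np.load('a.npz'));W=world(a)
for z0,z1 in((.008,.014),(.034,.042),(.118,.134)):
    m=(W[...,2]>z0)&(W[...,2]<z1)&(abs(W[...,0]-.53)<.12)&(abs(W[...,1]-.16)<.1)
    n,l,st,c=cv2.connectedComponentsWithStats(m.astype(np.uint8),connectivity=8)
    for i in range(1,n):
        if st[i,4]>15:
            P=W[l==i];print(z0,st[i],cv2.minAreaRect(P[:,:2].astype(np.float32)),P.mean(0).round(3))
```

```text
[ 282  209   83   52 2617] [ 0.471 -0.097  0.097] [ 0.51  -0.071  0.167]
0.1 128 [ 0.4934 -0.0811  0.1015]
0.14 698 [ 0.4934 -0.0741  0.1419]
0.16 1791 [ 0.4925 -0.0765  0.1645]
[303 175  44  36 945] [ 0.471 -0.097  0.006] [ 0.508 -0.073  0.099]
0.0 18 [ 0.4963 -0.0766  0.0081]
0.02 191 [ 0.4929 -0.0769  0.0243]
0.04 171 [ 0.4921 -0.0768  0.0399]
0.06 221 [ 0.4922 -0.0766  0.0607]
0.08 259 [ 0.493  -0.076   0.0805]
0.1 85 [ 0.4945 -0.0756  0.0935]
[467 213  80  38 838] [ 0.626 -0.162  0.01 ] [ 0.653 -0.142  0.088]
0.02 373 [ 0.6387 -0.1489  0.0212]
0.04 322 [ 0.6437 -0.1472  0.039 ]
0.06 109 [ 0.6496 -0.1459  0.0552]
0.08 33 [ 0.6513 -0.1466  0.077 ]
tcp [ 0.4906 -0.0932  0.1291] 6.7
0.008 [254 175  14  15  88] ((0.5665785670280457, 0.14079464972019196), (0.05009908229112625, 0.04473249986767769), 51.041255950927734) [0.565 0.141 0.011]
0.008 [234 180   7  19  41] ((0.5302683115005493, 0.22067084908485413), (0.06407660990953445, 0.02053694799542427), 12.054560661315918) [0.535 0.225 0.011]
0.008 [239 185  34  26 204] ((0.49923598766326904, 0.16121363639831543), (0.07117368280887604, 
[... 450 characters left out ...]
4984860122203827, 0.0662580281496048), 39.90835189819336) [0.506 0.16  0.038]
0.118 [263 148  10   8  19] ((0.6354231238365173, 0.10640443861484528), (0.004061381332576275, 0.03792101517319679), 41.79207992553711) [0.636 0.105 0.126]
0.118 [244 150  18   7  21] ((0.6283231973648071, 0.16004496812820435), (0.06201053783297539, 0.009385756216943264), 70.93589782714844) [0.626 0.155 0.128]
0.118 [238 169  19  27 211] ((0.5330755710601807, 0.17547550797462463), (0.08021102845668793, 0.06057923659682274), 12.651970863342285) [0.536 0.173 0.129]
0.118 [235 196   9  23  55] ((0.44949042797088623, 0.1936197131872177), (0.010486718267202377, 0.07622595876455307), 78.9866714477539) [0.449 0.194 0.128]
```

View pics/f.png

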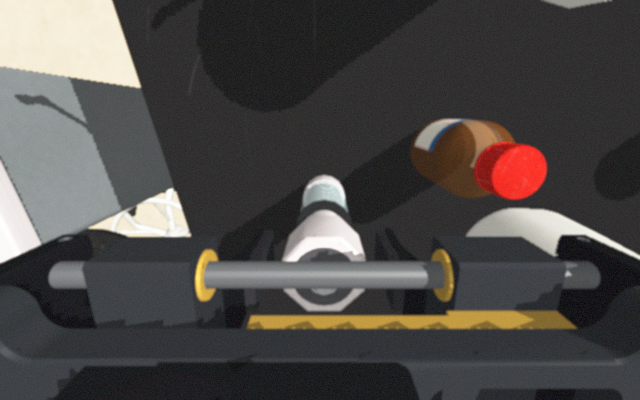

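The picture shows the column upright and free between the open fingers, its head at (325,270) px. Next I rise clear and look at the stand from close by.

Request:
step_arm(delta_pos=[[0,0,1],[0,0,1],[0,0,1],[0,0,1],[0,0,1],[0,0,1],[0,1,1],[0,1,0],[0,1,0],[0,1,0],[0,0,0],[0,0,0]], turn=[0,0,0,0,0,0,0,0,0,0,0,0])

```text
time: 7.9
ee_pos: [0.4906, 0.0068, 0.3041]
eef_rot: [0.769, 0.639, -0.0, 0.0]
ft_force: [1.3, -0.3, -0.3]
width: 0.0611
grip_force: 0.0
```

Run:
```python
from h import *
a=snap('wrist','g');np.savez('g.npz',**a);W=world(a)
print(read_state()['ee_pos'],read_state()['time'])
def fit(P):
    A=np.c_[2*P[:,:2],np.ones(len(P))];x=np.linalg.lstsq(A,(P[:,:2]**2).sum(1),rcond=None)[0];return x[:2],np.sqrt(x[2]+x[0]**2+x[1]**2)
for z0,z1 in((.007,.013),(.034,.041),(.122,.133)):
    m=(a['z_map']>.05)&(W[...,2]>z0)&(W[...,2]<z1)&(abs(W[...,0]-.52)<.13)&(abs(W[...,1]-.16)<.11)
    n,l,st,c=cv2.connectedComponentsWithStats(m.astype(np.uint8),connectivity=8)
    for i in range(1,n):
        if st[i,4]>60:
            P=W[l==i];print(z0,st[i],cv2.minAreaRect(P[:,:2].astype(np.float32)),P.mean(0).round(3),fit(P))
```

```text
[0.49059012 0.00600811 0.30401026] 7.95
0.007 [ 269    6  106  101 3415] ((0.5193449854850769, 0.16963866353034973), (0.11467619240283966, 0.11919192224740982), 16.049110412597656) [0.513 0.155 0.01 ] (array([0.51568955, 0.16721925]), np.float64(0.052738721976070456))
0.007 [304  32  20  20 123] ((0.5056735277175903, 0.18176250159740448), (0.030719388276338577, 0.017757026478648186), 40.707515716552734) [0.508 0.183 0.012] (array([0.50736292, 0.18105853]), np.float64(0.00929097591649447))
0.034 [294  18  51  57 875] ((0.5113003849983215, 0.16739830374717712), (0.06439162790775299, 0.06719126552343369), 25.133487701416016) [0.51  0.169 0.037] (array([0.51275553, 0.16787669]), np.float64(0.030004239038950168))
0.122 [ 202    0  174   59 2697] ((0.4836257994174957, 0.17077474296092987), (0.05277944356203079, 0.17408594489097595), 79.3219223022461) [0.508 0.178 0.13 ] (array([0.4883141 , 0.17292198]), np.float64(0.05194239172029674))
0.122 [421   0  36  78 320] ((0.6295269727706909, 0.13143590092658997), (0.017825884744524956, 0.08216889202594757), 16.110322952270508) [0.626 0.13  0.128] (array([0.67637494, 0.14505751]), np.float64(0.05726206124835631))
```

View pics/g.png

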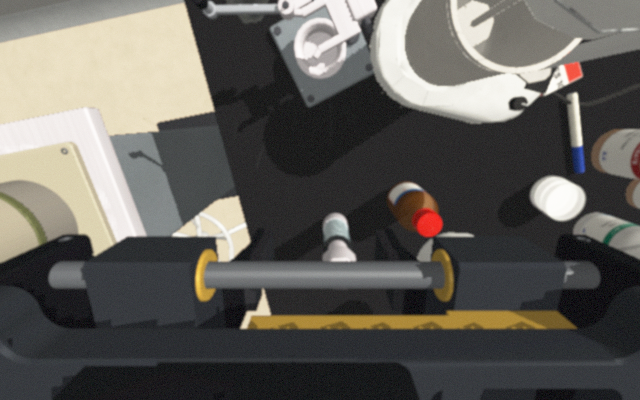

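The stand is found. The base plate measures 114.7 x 119.2 mm, yaw 16°; the cup ring fit gives radius 30.0 mm, as it should be, centred at (0.513,0.168). Now I go back to take the column by the head and check clearances round the stand at the same time.

Request:
step_arm(delta_pos=[[0,-1,0],[0,-1,0],[0,-1,0],[0.05,-1,0],[0,0,-1],[0,0,-1],[0,0,-1],[0,0,-1],[0,0,-1],[0,0,-1],[0,0,-1],[0,0,0]], turn=[0,0,0,0,0,0,0,0,0,0,0,0])

```text
time: 9.15
ee_pos: [0.4895, -0.0942, 0.1261]
eef_rot: [0.77, 0.638, -0.002, -0.002]
ft_force: [-0.1, -0.3, 1.0]
width: 0.061
grip_force: 0.0
```

Request:
step_arm(delta_pos=[[0,0,0],[0,0,0],[0,0,0],[0,0,0],[0,0,0]], turn=[0,0,0,0,0], grip=1, newtons=30)

```text
time: 9.65
ee_pos: [0.4923, -0.0934, 0.1301]
eef_rot: [0.769, 0.639, 0.0, 0.001]
ft_force: [-1.3, 0.2, 6.6]
width: 0.0399
grip_force: 29.9
```

Run:
```python
from h import *
a=dict(np.load('a.npz'));W=world(a);p=np.radians(16.05)
d=W[...,:2]-[.5128,.1679];u=-(d@[np.cos(p),np.sin(p)]);y=d@[-np.sin(p),np.cos(p)]
m=(u>-150)&(u<.16)&(u>-.11)&(abs(y)<.14)&(W[...,2]>.15)
print('tall:',m.sum(), u[m].max() if m.any() else '', np.c_[u[m],y[m],W[...,2][m]][::15].round(3))
m=(u>.02)&(u<.13)&(abs(y)<.12)&(W[...,2]>.115)
print('keeper',cv2.minAreaRect(np.c_[u[m],y[m]].astype(np.float32)),np.c_[u[m],y[m],W[...,2][m]][W[...,2][m]>.14].round(3))
```

```text
tall: 525 0.09574467005213085 [[-0.109 -0.08   0.396]
 [-0.107 -0.09   0.387]
 [-0.107 -0.091  0.379]
 [-0.103 -0.078  0.391]
 [-0.104 -0.062  0.391]
 [-0.11  -0.1    0.349]
 [-0.103 -0.081  0.373]
 [-0.1   -0.065  0.384]
 [-0.105 -0.05   0.372]
 [-0.105 -0.089  0.344]
 [-0.103 -0.078  0.348]
 [-0.1   -0.067  0.357]
 [-0.105 -0.054  0.342]
 [-0.107 -0.094  0.307]
 [-0.104 -0.079  0.318]
 [-0.101 -0.065  0.328]
 [-0.109 -0.049  0.307]
 [-0.107 -0.09   0.282]
 [-0.106 -0.087  0.278]
 [-0.1   -0.081  0.292]
 [-0.103 -0.079  0.273]
 [-0.105 -0.06   0.263]
 [-0.103 -0.1    0.186]
 [-0.098 -0.078  0.197]
 [-0.103 -0.046  0.195]
 [-0.098 -0.043  0.205]
 [-0.099 -0.087  0.166]
 [-0.096 -0.071  0.178]
 [-0.095 -0.061  0.176]
 [-0.097 -0.062  0.159]
 [-0.106  0.139  0.185]
 [-0.104  0.123  0.166]
 [-0.099  0.127  0.163]
 [-0.089  0.14   0.173]
 [-0.078  0.138  0.163]]
keeper ((0.05702415853738785, 0.04507958143949509), (0.08461020141839981, 0.013124148361384869), 26.696147918701172) [[0.022 0.02  0.141]
 [0.085 0.063 0.16 ]
 [0.085 0.061 0.158]
 [0.086 0.058 0.157]
 [0.088 0.064 0.158]
 [0.089 0.061 0.161]
 [0.089 0.058 0.158]
 [0.09  0.055 0.156]
 [0.091 0.065 0.16 ]
 [0.092 0.062 0.159]
 [0.093 0.059 0.16 ]
 [0.092 0.056 0.154]
 [0.094 0.065 0.161]
 [0.095 0.062 0.162]
 [0.096 0.059 0.16 ]
 [0.095 0.058 0.149]]
```

Clearances are fine: the tall dispenser stays more than 95 mm behind the cup axis. I'm lifting a little and turning so the fingers close along the stand's y axis.

Request:
step_arm(delta_pos=[[0,0,0.6],[0,0,0],[0,0,0],[0,0,0],[0,0,0],[0,0,0],[0,0,0],[0,0,0],[0,0,0],[0,0,0],[0,0,0],[0,0,0]], turn=[0,-0.92,-0.92,-0.92,-0.92,-0.92,-0.92,-0.92,-0.92,-0.92,-0.92,0])

```text
time: 10.85
ee_pos: [0.4917, -0.0932, 0.144]
eef_rot: [0.99, 0.139, -0.0, 0.0]
ft_force: [-0.4, -0.2, -2.3]
width: 0.0398
grip_force: 29.9
```

Run:
```python
from h import *
from scipy.spatial.transform import Rotation as R
w,W,m=tilt();s=read_state();M=R.from_quat(s['eef_rot']).as_matrix()
print(M.round(3),'cam in tool',(M.T@(np.linalg.inv(w['view'])[:3,3]-s['ee_pos'])).round(3),s['joint_positions'].round(2))
```

```text
[  427     0   185   109 14969] [ 0.61  -0.214  0.009] [ 0.654 -0.142  0.159]
0.0 11 [ 0.6239 -0.1653  0.0096]
0.02 665 [ 0.6255 -0.1622  0.0226]
0.04 1037 [ 0.6255 -0.1635  0.0404]
0.06 1335 [ 0.6258 -0.1651  0.0608]
0.08 1604 [ 0.6281 -0.1647  0.0799]
0.1 2274 [ 0.6269 -0.1688  0.1014]
0.12 3077 [ 0.6292 -0.17    0.1207]
0.14 3811 [ 0.6314 -0.1756  0.1409]
0.16 1155 [ 0.6356 -0.1793  0.1528]
[ 283  210   83   51 2962] [ 0.484 -0.111  0.111] [ 0.511 -0.072  0.182]
0.12 216 [ 0.5004 -0.0894  0.1146]
0.14 143 [ 0.5066 -0.0885  0.1481]
0.16 949 [ 0.5065 -0.0874  0.161 ]
0.18 1654 [ 0.504  -0.0886  0.179 ]
[ 284  288   82   25 1408] [ 0.467 -0.115  0.177] [ 0.492 -0.076  0.191]
0.18 1390 [ 0.4788 -0.0951  0.1799]
tcp [ 0.4917 -0.0932  0.144 ] 10.9
[[ 0.96  0.28 -0.  ]
 [ 0.28 -0.96 -0.  ]
 [-0.    0.   -1.  ]] cam in tool [ 0.074 -0.    -0.163] [ 0.51  0.15 -0.45  1.87  0.07  1.14 -1.25]
```

The camera sits only 74 mm off the tool and stays clear of the dispenser. Lowering to the table, then tipping the head towards the stand's front over the foot edge with a light grip.

Request:
step_arm(delta_pos=[[0,0,-0.4],[0,0,-0.22],[0,0,0]], turn=[0,0,0])

```text
time: 11.2
ee_pos: [0.4928, -0.0926, 0.1294]
eef_rot: [0.99, 0.141, 0.001, 0.0]
ft_force: [-1.8, 1.9, 11.2]
width: 0.0401
grip_force: 30.0
```

Request:
step_arm(delta_pos=[[0,0,0],[-0.284,-0.082,0.02],[-0.284,-0.082,0.02],[-0.284,-0.082,-0.01],[-0.284,-0.082,-0.01],[-0.284,-0.082,-0.04],[-0.284,-0.082,-0.04],[-0.28,-0.08,-0.07],[-0.28,-0.08,-0.07],[-0.27,-0.078,-0.1],[-0.27,-0.078,-0.1],[0,0,0]], turn=[0,0,0,0,0,0,0,0,0,0,0,0], newtons=8)

```text
time: 12.4
ee_pos: [0.4205, -0.1139, 0.1181]
eef_rot: [0.99, 0.14, -0.001, 0.0]
ft_force: [0.4, 0.0, -0.7]
width: 0.0398
grip_force: 8.0
```

Request:
step_arm(delta_pos=[[0,0,0],[0,0,0],[0,0,0.8],[0,0,0.8],[0,0,0]], turn=[0,0,0,0,0], newtons=50)

```text
time: 12.9
ee_pos: [0.4234, -0.1137, 0.1607]
eef_rot: [0.99, 0.14, 0.002, 0.001]
ft_force: [1.1, -0.6, -2.7]
width: 0.0396
grip_force: 50.0
```

Run:
```python
from h import *
w,W,m=tilt()
cv2.imwrite('pics/i.png',w['image'][:,:,::-1])
```

```text
[ 286  187   77   74 3946] [ 0.419 -0.132  0.13 ] [ 0.453 -0.091  0.198]
0.14 477 [ 0.4486 -0.1051  0.1455]
0.16 815 [ 0.4421 -0.1066  0.1572]
0.18 2035 [ 0.4358 -0.1088  0.182 ]
[ 296  103   55   86 3514] [ 0.445 -0.122  0.055] [ 0.505 -0.074  0.146]
0.06 226 [ 0.4996 -0.0893  0.066 ]
0.08 743 [ 0.491  -0.0918  0.0805]
0.1 802 [ 0.4797 -0.095   0.1007]
0.12 1007 [ 0.4685 -0.0985  0.1206]
0.14 736 [ 0.4603 -0.1008  0.1365]
[ 284  288   85   27 1169] [ 0.392 -0.137  0.184] [ 0.422 -0.096  0.21 ]
0.18 126 [ 0.3973 -0.1255  0.1877]
tcp [ 0.4226 -0.1136  0.1592] 12.95
```

View pics/i.png

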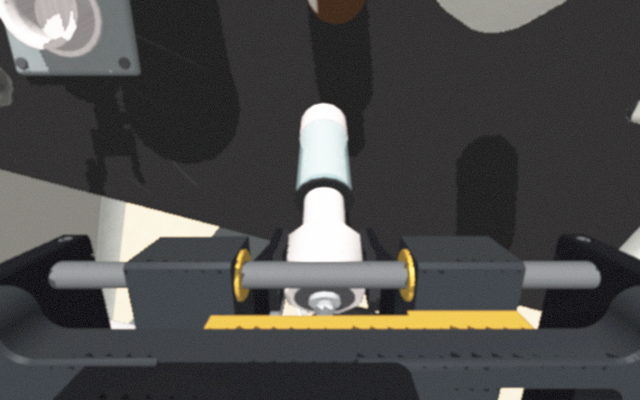

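The column leans about 0.52 rad towards the front, as the picture shows: foot at (322,115) px, head at (325,260). Carrying it over the front of the stand with a firm grip.

Request:
step_arm(delta_pos=[[0,0.2,0.8],[0,1,0],[0,1,0],[0,1,0],[0,1,0],[0,1,0],[0,1,0],[0,1,0],[0,1,0],[0,1,0],[0,1,0],[0,0,0]], turn=[0,0,0,0,0,0,0,0,0,0,0,0])

```text
time: 14.15
ee_pos: [0.4208, 0.1449, 0.1776]
eef_rot: [0.99, 0.143, -0.0, -0.001]
ft_force: [-0.6, 0.3, -2.8]
width: 0.0397
grip_force: 50.0
```

```bash
cat >> h.py <<'E'
p=np.radians(16.05);C=np.array([.5128,.1679])
def suy(P):
    d=P[...,:2]-C;return np.stack([-(d@[np.cos(p),np.sin(p)]),d@[-np.sin(p),np.cos(p)],P[...,2]],-1)
def column():
    "column body in the stand frame (u to the front, y left, z) by height, from wrist depth"
    w=camera('wrist');S=suy(world(w));e=suy(read_state()['ee_pos'])
    d=S-e;m=(w['z_map']>.05)&(abs(d[...,1])<.026)&(d[...,0]<.03)&(d[...,0]>-.12)&(S[...,2]>.042)&(d[...,2]<.02)
    for z in np.arange(.04,.2,.01):
        q=S[m&(abs(S[...,2]-z)<.005)]
        if len(q)>20:print(round(z,2),len(q),'u near side',np.percentile(q[:,0],3).round(4),'y',((q[:,1].min()+q[:,1].max())/2).round(4),(np.ptp(q[:,1])).round(3))
    print('tcp u,y,z',e.round(4),read_state()['time']);return w,S
E
python3 - <<'E'
from h import *
w,S=column();cv2.imwrite('pics/j.png',w['image'][:,:,::-1])
m=(S[...,2]>.034)&(S[...,2]<.041)&(np.hypot(S[...,0],S[...,1])<.04)
P=S[m];print(len(P),np.percentile(P,[1,99],axis=0).round(4))
A=np.c_[2*P[:,:2],np.ones(len(P))];x=np.linalg.lstsq(A,(P[:,:2]**2).sum(1),rcond=None)[0];print('cup',x[:2],np.sqrt(x[2]+x[0]**2+x[1]**2))
E
```

```text
0.08 178 u near side 0.0115 y 0.0054 0.04
0.09 329 u near side 0.014 y 0.0055 0.039
0.1 405 u near side 0.0198 y 0.0053 0.037
0.11 370 u near side 0.0264 y 0.0052 0.037
0.12 446 u near side 0.018 y 0.0029 0.046
0.13 2956 u near side -0.0242 y 0.0014 0.052
0.14 658 u near side 0.0161 y 0.0068 0.041
0.15 833 u near side 0.0499 y 0.0044 0.039
0.16 1187 u near side 0.056 y 0.0047 0.038
0.17 550 u near side 0.0682 y 0.0045 0.025
0.18 448 u near side 0.0738 y 0.0014 0.052
0.19 706 u near side 0.0751 y 0.0013 0.052
tcp u,y,z [0.0951 0.0014 0.1775] 14.2
628 [[-0.0306 -0.0287  0.0342]
 [ 0.0259  0.0316  0.0399]]
cup [-0.00043349  0.0002315 ] 0.02958590576112359
```

View pics/j.png

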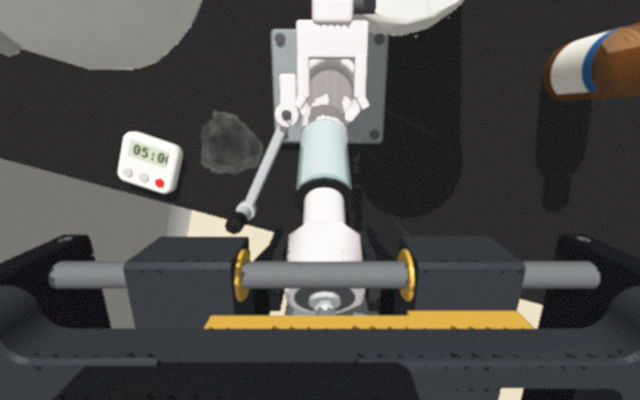

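The picture shows the column's foot end at (325,125) px over the cup and the open fork at (333,70), with the column slightly left of the slot. I'll measure fork and column in the same image.

Run:
```python
from h import *
w=camera('wrist');S=suy(world(w));z=S[...,2]
m=(z>.124)&(z<.134)&(S[...,0]<.017)&(abs(S[...,1])<.045)&(w['z_map']>.05)
for u0 in np.arange(-.04,.018,.006):
    q=np.sort(S[m&(abs(S[...,0]-u0)<.003)][:,1])
    if len(q)>8:
        g=np.diff(q);k=g.argmax();print(u0.round(3),len(q),'y',q[0].round(4),q[-1].round(4),'gap',q[k].round(4),q[k+1].round(4))
m=(z>.007)&(z<.013)&(abs(S[...,0])<.09)&(abs(S[...,1])<.09)&(w['z_map']>.05)
print(cv2.minAreaRect(S[m][:,:2].astype(np.float32)),m.sum())
print(np.mean([read_state()['ee_pos'] for _ in range(3)],0),suy(read_state()['ee_pos']))
```

```text
-0.04 428 y -0.0214 0.0224 gap 0.0148 0.016
-0.034 798 y -0.0229 0.0232 gap 0.0225 0.0232
-0.028 733 y -0.0226 0.0227 gap 0.0052 0.0058
-0.022 731 y -0.0229 0.0228 gap 0.0039 0.0045
-0.016 565 y -0.0229 0.023 gap 0.0026 0.0032
-0.01 249 y -0.0226 0.0231 gap -0.0149 0.015
-0.004 372 y -0.023 0.0346 gap -0.0149 0.0151
0.002 396 y -0.0224 0.0349 gap -0.015 0.0152
0.008 367 y -0.0242 0.035 gap -0.0151 0.0152
0.014 188 y -0.0255 0.0343 gap -0.0183 0.018
((-0.0070211440324783325, -0.0144633948802948), (0.11291735619306564, 0.14892004430294037), 0.16493548452854156) 4655
[0.42119063 0.14163683 0.17748919] [9.52996459e-02 8.83473079e-05 1.77489190e-01]
```

The slot is exactly centred on my stand frame and the column sits 5 mm left of it. Shifting 5 mm right while lowering the foot to the mouth.

Request:
step_arm(delta_pos=[[0.2,-0.013,-0.28],[0.2,-0.013,-0.28],[0.2,-0.013,-0.28],[0.1,0.03,-0.14],[0.1,0.03,-0.14],[0,0,0],[0,0,0]], turn=[0,0,0,0,0,0,0])

```text
time: 14.95
ee_pos: [0.4421, 0.1423, 0.1506]
eef_rot: [0.99, 0.14, 0.0, -0.0]
ft_force: [2.5, 1.3, -1.2]
width: 0.0397
grip_force: 50.0
```

Run:
```python
from h import *
column()
print(suy(np.mean([read_state()['ee_pos'] for _ in range(3)],0)),read_state()['ft_force'])
```

```text
0.05 53 u near side -0.0094 y -0.001 0.036
0.06 291 u near side -0.009 y -0.003 0.04
0.07 391 u near side -0.0032 y -0.0031 0.039
0.08 372 u near side 0.0036 y -0.0033 0.037
0.09 407 u near side 0.01 y -0.0035 0.037
0.1 469 u near side 0.0154 y -0.0035 0.037
0.11 506 u near side 0.0216 y -0.0037 0.037
0.12 812 u near side -0.0441 y -0.0061 0.042
0.13 6432 u near side -0.043 y -0.0031 0.048
0.14 659 u near side 0.0381 y -0.004 0.026
0.15 592 u near side 0.052 y -0.0049 0.052
0.16 375 u near side 0.0568 y -0.005 0.052
0.17 804 u near side 0.0553 y -0.0051 0.052
tcp u,y,z [ 0.0752 -0.005   0.1507] 15.0
[ 0.07515407 -0.00501478  0.15066878] [ 2.62615735  1.45483943 -1.54458647]
```

Now the column is 3 mm right of centre; correcting and lowering the foot into the cup, still leaning.

Request:
step_arm(delta_pos=[[0.025,0.07,-0.12],[0.025,0.07,-0.12],[0.04,0.01,-0.1],[0.04,0.01,-0.1],[0,0,0],[0,0,0],[0,0,0]], turn=[0,0,0,0,0,0,0], newtons=30)

```text
time: 15.7
ee_pos: [0.445, 0.1461, 0.1395]
eef_rot: [0.99, 0.14, -0.0, -0.0]
ft_force: [3.5, 2.4, -1.8]
width: 0.0392
grip_force: 30.0
```

Run:
```python
from h import *
column()
print(suy(np.mean([read_state()['ee_pos'] for _ in range(3)],0)),read_state()['ft_force'])
```

```text
0.04 40 u near side -0.0152 y -0.0007 0.039
0.05 324 u near side -0.0151 y -0.0004 0.039
0.06 426 u near side -0.0085 y -0.0007 0.04
0.07 392 u near side -0.0016 y -0.0008 0.037
0.08 425 u near side 0.0041 y -0.001 0.037
0.09 488 u near side 0.0107 y -0.0009 0.037
0.1 528 u near side 0.0169 y -0.0011 0.037
0.11 733 u near side 0.023 y -0.001 0.039
0.12 1423 u near side -0.0442 y -0.0024 0.05
0.13 7482 u near side -0.0474 y -0.0019 0.051
0.14 653 u near side 0.0168 y -0.0022 0.052
0.15 462 u near side 0.0516 y -0.0023 0.052
0.16 665 u near side 0.0517 y -0.0022 0.052
tcp u,y,z [ 0.0712 -0.0022  0.1395] 15.75
[ 0.07124215 -0.00222131  0.13952811] [ 2.40063592  0.60831161 -2.35293728]
```

The foot is in the cup (about 9 mm below its mouth), leaning, with no jamming. Before swinging, I check the hinge's height, because the left finger will pass near it.

Run:
```python
from h import *
for n,w in(('g',dict(np.load('g.npz'))),('now',camera('wrist'))):
    S=suy(world(w));d=np.hypot(S[...,0]-.021,S[...,1]-.03)
    m=(w['z_map']>.05)&(d<.013)&(S[...,2]>.11)&(S[...,2]<.16);q=S[m];q=q[q[:,2].argsort()[::-1]]
    print(n,len(q),q[:8].round(4).tolist());h=q[q[:,2]>.134];print(np.r_[h.min(0),h.max(0)].round(4) if len(h) else '')
```

```text
g 397 [[0.0218, 0.0265, 0.141], [0.0184, 0.0287, 0.1406], [0.0206, 0.0328, 0.1403], [0.0188, 0.03, 0.1402], [0.0205, 0.029, 0.1402], [0.0235, 0.0296, 0.1401], [0.0189, 0.0321, 0.1399], [0.0227, 0.0293, 0.1396]]
[0.0129 0.0218 0.134  0.0282 0.0368 0.141 ]
now 983 [[0.017, 0.0296, 0.1413], [0.0198, 0.0271, 0.1407], [0.0176, 0.0281, 0.1407], [0.0199, 0.0305, 0.1404], [0.0221, 0.0306, 0.1404], [0.0221, 0.0311, 0.1403], [0.0204, 0.0283, 0.1403], [0.0204, 0.0277, 0.1403]]
[0.0121 0.0219 0.1341 0.0278 0.0375 0.1413]
```

The hinge top is 140 to 141 mm high. I will carry the tool 144 mm up during the swing, a few millimetres above it, and lower at the end. First part of the straightening, with a light grip:

Request:
step_arm(delta_pos=[[0.155,0.055,0.02],[0.155,0.055,0],[0.155,0.055,0],[0.155,0.055,0],[0.173,0.05,0.05],[0.173,0.05,0.05],[0.173,0.05,0.06],[0,0,0],[0,0,0]], turn=[0,0,0,0,0,0,0,0,0], newtons=10)

```text
time: 16.7
ee_pos: [0.4736, 0.1556, 0.1449]
eef_rot: [0.99, 0.14, -0.0, 0.0]
ft_force: [-5.8, -2.6, 9.2]
width: 0.0402
grip_force: 10.0
```

Run:
```python
from h import *
column()
print(suy(np.mean([read_state()['ee_pos'] for _ in range(3)],0)),read_state()['ft_force'])
```

```text
0.04 39 u near side -0.0786 y -0.0226 0.008
0.07 56 u near side -0.0104 y 0.0002 0.037
0.08 208 u near side -0.0115 y 0.0 0.037
0.09 367 u near side -0.0103 y -0.0 0.036
0.1 403 u near side -0.0056 y -0.0 0.034
0.11 469 u near side -0.0007 y 0.0 0.037
0.12 1023 u near side -0.0517 y -0.0014 0.051
0.13 7567 u near side -0.0579 y -0.001 0.052
0.14 575 u near side 0.0145 y 0.0061 0.038
0.15 345 u near side 0.0247 y -0.001 0.052
0.16 949 u near side 0.0237 y -0.001 0.052
tcp u,y,z [ 0.0411 -0.001   0.1449] 16.75
[ 0.04113119 -0.00100687  0.14491556] [-5.7347206  -2.22986233  9.12780143]
```

The foot lags: its rear edge has ridden onto the rear flare (push of about 9 N up and towards the front), so the pads turn too stiffly. I'm backing off a little, lowering, and loosening the grip.

Request:
step_arm(delta_pos=[[-0.15,-0.04,0],[-0.15,-0.04,-0.08],[0,0,-0.08],[0,0,0],[0,0,0]], turn=[0,0,0,0,0], newtons=4)

```text
time: 17.25
ee_pos: [0.4659, 0.1533, 0.1399]
eef_rot: [0.99, 0.14, -0.0, 0.0]
ft_force: [0.5, 0.6, -2.5]
width: 0.04
grip_force: 4.0
```

```bash
cat >> h.py <<'E'
def lean():
    "visible near edge of the body: median u of the middle strip by height -> line fit, stand frame"
    w=camera('wrist');S=suy(world(w));st=[read_state() for _ in range(3)];e=suy(np.mean([s['ee_pos'] for s in st],0))
    z=S[...,2];pts=[]
    for h in np.arange(.05,.121,.005):
        q=S[(w['z_map']>.05)&(abs(z-h)<.0025)&(abs(S[...,1]-e[1])<.005)&(S[...,0]<e[0]+.01)&(S[...,0]>-.04)]
        if len(q)>6:pts.append([h,np.median(q[:,0]),len(q)])
    pts=np.array(pts);print(pts.round(4).tolist());k=pts[:,1]>-.03
    a=np.polyfit(pts[k,0],pts[k,1],1);print('slope',a,'tcp',e.round(4),'F',st[-1]['ft_force'].round(1),st[-1]['time'],st[-1]['width'])
    return w,S
E
python3 -c "
from h import *
lean()"
```

```text
[[0.05, -0.0117, 12.0], [0.055, -0.0098, 48.0], [0.06, -0.0073, 39.0], [0.065, -0.0053, 38.0], [0.07, -0.0029, 46.0], [0.075, -0.0009, 45.0], [0.08, 0.0014, 49.0], [0.085, 0.0033, 44.0], [0.09, 0.0055, 58.0], [0.095, 0.0076, 55.0], [0.1, 0.0098, 65.0], [0.105, 0.012, 68.0], [0.11, 0.0143, 67.0], [0.115, 0.0162, 72.0], [0.12, 0.0218, 217.0]]
slope [ 0.44750045 -0.03443642] tcp [ 0.049  -0.0011  0.14  ] F [ 1.   0.3 -2.2] 17.3 0.03987041621515336
```

Relieved: the lean is now 0.41 rad, with the foot about 20 mm up inside the cup and 4 mm behind its axis. Continuing the swing at 4 N.

Request:
step_arm(delta_pos=[[0.138,0.04,0.03],[0.138,0.04,0.03],[0.138,0.04,0.03],[0.138,0.04,0.03],[0,0,0],[0,0,0]], turn=[0,0,0,0,0,0])

```text
time: 17.9
ee_pos: [0.4799, 0.1574, 0.1431]
eef_rot: [0.99, 0.14, 0.0, -0.0]
ft_force: [0.3, 0.3, -1.3]
width: 0.0397
grip_force: 4.0
```

```bash
python3 -c "
from h import *
lean()"
```

```text
[[0.065, -0.0071, 9.0], [0.07, -0.0061, 31.0], [0.075, -0.0048, 36.0], [0.08, -0.0033, 39.0], [0.085, -0.0019, 39.0], [0.09, -0.0004, 40.0], [0.095, 0.0012, 46.0], [0.1, 0.0025, 46.0], [0.105, 0.004, 52.0], [0.11, 0.0055, 52.0], [0.115, 0.0068, 58.0], [0.12, 0.0115, 207.0]]
slope [ 0.31128291 -0.02813572] tcp [ 0.0346 -0.001   0.1431] F [ 0.7 -0.2 -2.3] 17.95 0.03963055995633707
```

It follows cleanly: 0.29 rad and no contact force. Continuing.

Request:
step_arm(delta_pos=[[0.144,0.042,0.03],[0.144,0.042,0.03],[0.144,0.042,0],[0.144,0.042,0],[0.144,0.042,0],[0.144,0.042,0],[0.144,0.042,0],[0,0,0],[0,0,0]], turn=[0,0,0,0,0,0,0,0,0])

```text
time: 18.85
ee_pos: [0.5049, 0.1648, 0.1445]
eef_rot: [0.99, 0.14, -0.0, -0.0]
ft_force: [1.3, -0.1, -2.7]
width: 0.0398
grip_force: 4.0
```

```bash
python3 -c "
from h import *
lean()"
```

```text
[[0.115, -0.0085, 125.0], [0.12, -0.0053, 82.0]]
slope [ 0.64272363 -0.08245687] tcp [ 0.0085 -0.0009  0.1445] F [ 1.1  0.2 -2.1] 18.9 0.04025459654125929
```

Request:
step_arm(delta_pos=[[0.144,0.042,0],[0.144,0.042,0],[0.144,0.042,0],[0.144,0.042,0],[0,0,-0.08],[0,0,-0.08],[0,0,-0.06],[0,0,0],[0,0,0]], turn=[0,0,0,0,0,0,0,0,0])

```text
time: 19.8
ee_pos: [0.5193, 0.1688, 0.1391]
eef_rot: [0.99, 0.14, -0.0, 0.0]
ft_force: [-0.9, -0.4, -2.6]
width: 0.04
grip_force: 4.0
```

Run:
```python
from h import *
w=camera('wrist');S=suy(world(w));st=read_state();e=suy(st['ee_pos'])
print(e.round(4),st['ft_force'].round(1),st['time'])
for h in np.arange(.105,.20,.005):
    q=S[(w['z_map']>.05)&(abs(S[...,2]-h)<.0025)&(abs(S[...,1]-e[1])<.012)&(abs(S[...,0])<.03)]
    if len(q)>6:print(h.round(3),len(q),np.percentile(q[:,0],[5,50,95]).round(4))
```

```text
[-0.0066 -0.0009  0.1391] [ 0.6 -0.3 -1.6] 19.85
0.13 747 [-0.0294 -0.0239 -0.0182]
0.14 13 [-0.022  -0.0219 -0.0211]
0.145 118 [-0.0225 -0.0221 -0.019 ]
0.15 123 [-0.0226 -0.0222 -0.0191]
0.155 145 [-0.0227 -0.0223 -0.019 ]
0.16 159 [-0.0227 -0.0223 -0.0191]
0.165 172 [-0.0229 -0.0224 -0.0192]
0.17 193 [-0.0229 -0.0224 -0.0191]
0.175 1717 [-0.0224 -0.0149  0.0138]
0.18 214 [-0.0162  0.0026  0.0115]
0.185 240 [-0.0057 -0.0033 -0.0003]
```

The column is vertical (head's rear flat within 0.01 rad), its head top at about 175 mm as expected on the cup floor. Lowering a touch, releasing, and rising.

Request:
step_arm(delta_pos=[[0,0,-0.06],[0,0,0],[0,0,0]], turn=[0,0,0])

```text
time: 20.15
ee_pos: [0.5196, 0.169, 0.138]
eef_rot: [0.99, 0.14, 0.0, 0.0]
ft_force: [-0.4, -1.5, 2.1]
width: 0.0399
grip_force: 4.0
```

Request:
step_arm(delta_pos=[[0,0,0],[0,0,0],[0,0,0],[0,0,0],[0,0,0.5],[0,0,1],[0,0,1],[0,0,1],[0,0,0]], turn=[0,0,0,0,0,0,0,0,0], grip=0.3)

```text
time: 21.05
ee_pos: [0.5209, 0.1698, 0.2294]
eef_rot: [0.99, 0.14, 0.003, -0.0]
ft_force: [0.9, 0.9, -0.1]
width: 0.0611
grip_force: 0.0
```

Run:
```python
from h import *
w=camera('wrist');S=suy(world(w));st=read_state();e=suy(st['ee_pos'])
cv2.imwrite('pics/k.png',w['image'][:,:,::-1]);print(e.round(4),st['joint_positions'].round(2),st['time'])
for h in np.arange(.14,.19,.005):
    q=S[(w['z_map']>.05)&(abs(S[...,2]-h)<.0025)&(abs(S[...,1])<.03)&(abs(S[...,0])<.03)]
    if len(q)>6:print(h.round(3),len(q),np.percentile(q[:,0],[3,50,97]).round(4),np.percentile(q[:,1],[2,98]).round(4))
m=(w['z_map']>.05)&(S[...,2]>.146)&(S[...,2]<.17)&(np.hypot(S[...,0]-.021,S[...,1]-.03)>.06)&(np.hypot(S[...,0]-.021,S[...,1]-.03)<.09)&(S[...,0]>0)
print('post',m.sum(),np.median(S[m],0) if m.any() else '')
```

```text
[-0.0076 -0.0006  0.2274] [ 0.23  0.23 -0.72  1.63  0.15  1.34 -1.8 ] 21.1
0.14 32 [-0.0141  0.0188  0.023 ] [0.0061 0.0297]
0.145 66 [-0.0207 -0.0197 -0.0102] [-0.0181  0.0183]
0.15 61 [-0.0205 -0.0187 -0.0092] [-0.0194  0.0192]
0.155 69 [-0.0205 -0.0199 -0.0099] [-0.0182  0.0184]
0.16 68 [-0.0205 -0.0182 -0.0094] [-0.0187  0.0192]
0.165 77 [-0.0204 -0.0199 -0.0095] [-0.0189  0.0183]
0.17 81 [-0.0205 -0.0183 -0.0093] [-0.0185  0.0192]
0.175 1676 [-0.0191 -0.0032  0.0168] [-0.0187  0.0189]
0.18 193 [-0.0081 -0.0029  0.0068] [-0.0098  0.009 ]
0.185 123 [-0.0049 -0.0012  0.0033] [-0.0044  0.0044]
post 108 [0.0890459  0.06019324 0.16029483]
```

View pics/k.png

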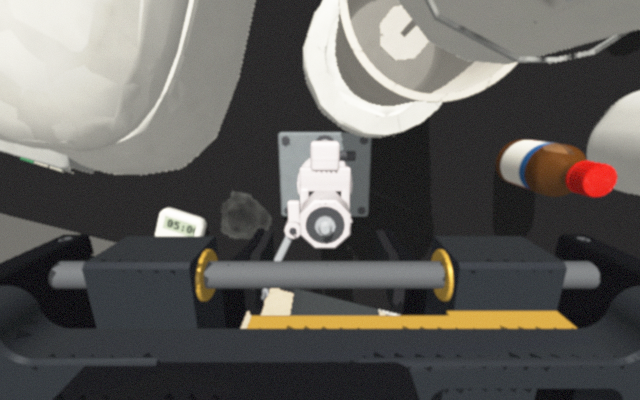

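The picture shows the column upright in the fork, its head at (325,225) px. Measured, it is centred on the cup axis with the head top at 175 mm, and the keeper post is at u=89, y=60 mm in the stand frame. Now I close the fingers and come down on the left side of the post.

Request:
step_arm(delta_pos=[[-0.69,0.48,0],[-0.69,0.48,0],[-0.69,0.48,0],[-0.69,0.48,0],[-0.69,0.48,0],[-0.69,0.48,0],[0,0,0],[0,0,-0.87],[0,0,-0.87],[0,0,-0.87],[0,0,-0.87],[0,0,0]], turn=[0,0,0,0,0,0,0,0,0,0,0,0], grip=1)

```text
time: 22.3
ee_pos: [0.4143, 0.24, 0.1358]
eef_rot: [0.99, 0.14, -0.002, 0.001]
ft_force: [-0.4, 0.5, -0.1]
width: 0.0007
grip_force: 0.0
```

```bash
python3 -c "
from h import *
s=read_state();print(suy(s['ee_pos']),s['width'],s['ft_force'])"
```

```text
[0.07470373 0.09646562 0.1357864 ] 0.0007126527245519686 [-0.42027983  0.47241113 -0.09062172]
```

Request:
step_arm(delta_pos=[[-0.25,-0.35,0.15],[-0.25,-0.35,0],[0.01,-0.47,0],[0.01,-0.47,0],[0.01,-0.47,0],[0.172,-0.343,0],[0.172,-0.343,0],[0.172,-0.343,0],[0.335,-0.325,0],[0.335,-0.325,0],[0.27,-0.155,0],[0.27,-0.155,0]], turn=[0,0,0,0,0,0,0,0,0,0,0,0])

```text
time: 23.5
ee_pos: [0.4479, 0.1381, 0.1417]
eef_rot: [0.99, 0.14, -0.0, -0.0]
ft_force: [-1.9, 1.1, 0.5]
width: 0.0004
grip_force: 0.4
```

```bash
cat >> h.py <<'E'
def keeper():
    w=camera('wrist');S=suy(world(w));r=np.hypot(S[...,0]-.021,S[...,1]-.03);s=read_state();e=suy(s['ee_pos'])
    print('tcp',e.round(4),s['ft_force'].round(1),s['time'])
    m=(w['z_map']>.05)&(S[...,2]>.118)&(S[...,2]<.133)&(r>.02)&(r<.075)&(S[...,0]>.0195)
    a=np.arctan2(S[...,0]-.021,.03-S[...,1])[m];print('bar',m.sum(),np.percentile(a,[5,25,50,75,95]).round(3) if m.any() else '')
    m=(w['z_map']>.05)&(S[...,2]>.15)&(S[...,2]<.166)&(abs(r-.078)<.012)&(S[...,0]>0)
    print('post',m.sum(),np.median(S[m],0).round(4) if m.any() else '');return w,S
E
python3 -c "
from h import *
keeper()"
```

```text
tcp [ 0.0699 -0.0115  0.1417] [ 1.3 -1.6 -1. ] 23.55
bar 968 [0.648 0.711 0.742 0.792 0.844]
post 0
```

The keeper is pushed to about 0.72 rad. I move the fingers round to the front of the post and push it towards closed.

Request:
step_arm(delta_pos=[[-0.07,0.25,0],[-0.67,-0.195,0],[-0.67,-0.195,0],[0.15,-0.52,0],[0.15,-0.52,0],[0.42,0.03,0],[0.42,0.03,0],[0.42,0.03,0],[0.39,-0.035,0],[0.39,-0.035,0],[0.33,0.05,0],[0.33,0.05,0]], turn=[0,0,0,0,0,0,0,0,0,0,0,0])

```text
time: 24.75
ee_pos: [0.4879, 0.1118, 0.1416]
eef_rot: [0.99, 0.14, -0.0, 0.0]
ft_force: [-0.6, -4.2, -0.7]
width: 0.0004
grip_force: 1.7
```

```bash
python3 -c "
from h import *
keeper()"
```

```text
tcp [ 0.0384 -0.0469  0.1417] [-0.2 -3.5 -0.4] 24.8
bar 639 [-0.023 -0.006  0.025  0.058  0.09 ]
post 764 [ 0.0258 -0.0469  0.1609]
```

Nearly closed (about 0.06 rad). A final few millimetres, then I back off and check.

Request:
step_arm(delta_pos=[[0.1,0.03,0],[0.1,0.03,0],[0.05,0.01,0],[0,0,0]], turn=[0,0,0,0])

```text
time: 25.2
ee_pos: [0.4918, 0.1139, 0.1415]
eef_rot: [0.99, 0.141, -0.002, 0.0]
ft_force: [-7.5, -2.7, 3.0]
width: 0.0008
grip_force: 3.8
```

Request:
step_arm(delta_pos=[[-0.3,-0.08,0],[-0.7,-0.2,0],[-0.7,-0.2,0.3],[0,0,1],[0,0,1],[0,0,1],[0,0,0],[0,0,0]], turn=[0,0,0,0,0,0,0,0])

```text
time: 26.0
ee_pos: [0.4508, 0.1021, 0.2246]
eef_rot: [0.99, 0.141, 0.001, 0.0]
ft_force: [0.2, 0.4, -0.7]
width: 0.0005
grip_force: 0.0
```

Run:
```python
from h import *
w,S=keeper();cv2.imwrite('pics/l.png',w['image'][:,:,::-1])
for h in np.arange(.145,.19,.01):
    q=S[(w['z_map']>.05)&(abs(S[...,2]-h)<.0025)&(abs(S[...,1])<.03)&(abs(S[...,0])<.03)]
    if len(q)>6:print(h.round(3),len(q),np.percentile(q[:,0],[3,50,97]).round(4),np.percentile(q[:,1],[2,98]).round(4))
```

```text
tcp [ 0.0782 -0.0462  0.2239] [-0.2 -0.3 -0.6] 26.05
bar 249 [-0.028 -0.009  0.011  0.035  0.071]
post 196 [ 0.0193 -0.0477  0.1611]
0.145 24 [-0.0097  0.0037  0.0182] [-0.02   -0.0089]
0.155 23 [-0.0199  0.0048  0.0185] [-0.02   -0.0085]
0.165 43 [-0.0181 -0.0015  0.0175] [-0.0201 -0.0095]
0.175 2433 [-0.0192 -0.0018  0.017 ] [-0.0189  0.0184]
0.185 171 [-0.0048 -0.0009  0.0035] [-0.0043  0.0044]
```

View pics/l.png

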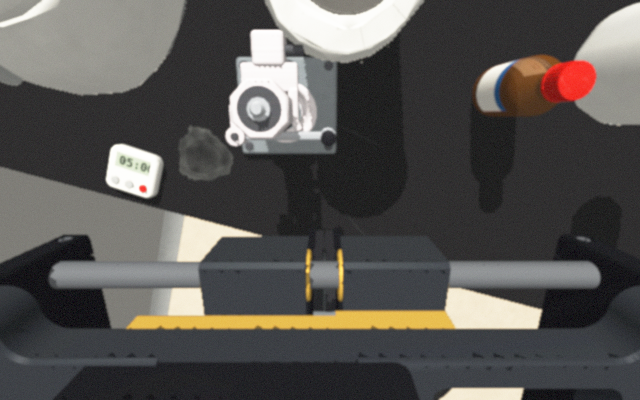

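The picture shows the keeper closed across the neck: hinge at (235,135) px, post at (328,138). Measured, the post is at u=19, y=-48 mm, so the angle is about 0. The column head is still centred and upright, and the gripper is clear. Handing in.

```bash
python3 -c "
from bench import *
print(close_job())"
```

```text
the job is handed in; nothing more can be done
None
```

The drying column is back in its stand, upright and centred on the cup axis with its neck in the fork. The keeper is closed at about 0 rad and the gripper is clear. I handed the job in at about 26 s, but no verdict came back. The bottle, timer and meter were never touched as far as I saw, though I did not re-measure them at the end.

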